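Drop the fixture plate onto its locating pins and close the keeper

ROBOT

A 6-joint arm with a two-finger parallel gripper is mounted at the origin on the work surface; the furniture and walls round the work are solid. World frame = base frame: x ahead of the robot, y to its left, z up, the work surface at z = 0. Lengths are in m, angles in degrees, forces in N, time in s.
With the tool pointing down it reaches from about 0.4 to 0.825 m from the base axis. Payload 7 kg.
Tool frame: the origin (TCP) lies at the very end of the fingers, on their centre line; the grasp point (between the pads) lies 19 mm behind it; z points along the fingers, y is the line along which they close (so a half turn about z gives the same grasp; the last joint's range is limited). The gripper opens to 88 mm and grips with 3 to 60 N. Pads are 19 mm wide; open, the fingers measure 130 mm over their backs; the gripper's body (78 mm by 193 mm) begins 47 mm behind the grasp point.
Start: joints at [-47.378, 20.546, 0.682, 0, -70.136, -16.507], TCP at [0.297, -0.606, 0.227] pointing down, gripper open.
Joint ranges: [-176.03, 176.03], [-82.01, 121.73], [-58.28, 71.71], [-173.87, 95.51], [-174.79, -0.11], [-173.66, 173.66]. Speed limits (degrees/s): [136.94, 136.94, 172.46, 180, 180, 180].

INTERFACE

Orientations are given as [roll, pitch, yaw] about the fixed x, y, z axes, in that order (R = Rz(yaw) Ry(pitch) Rx(roll)).
In Python, from plant import r gives the robot as it stands. The module is installed in compiled form; this text tells all that it offers.
- The arm moves only by the tool jog_arm, never from a script. Its arguments are lists of equal length, an entry for each row: "travel": the shift along the tool's x, y, z each as a share of 50 cm, from -1 to 1, a list of three; "dr": the turn, a rotation vector about the tool's x, y, z each as a share of 360 degrees, from -1 to 1, a list of three; "claw": the opening, from 0 (shut) to 1 (fully open). A call has exactly 10 rows; each row is the pose to reach, as a shift and turn from the pose commanded when the call began, along the tool's axes at that moment, turning the shorter way round; what a row does not reach only later rows make up. A row lasts 1/8 s, in which the tool goes at most 62.5 mm and 10.7 degrees, less where a joint would pass 70% of its speed; a pose out of reach is approached as far as the arm can. A call with a number of a shift or a turn outside -1 to 1 is refused whole. A call with a gripper value outside its range is refused whole. The fingers move at their own pace and stop on an object; "newtons" is the grip in N (left out, the last holds). Time passes only in rows, so rows that repeat a pose let the fingers close, or fill a call up. It gives the time, the measured TCP pose, the force, the opening and the grip force at its end, in the units of the state.
- r.get_state(): the state, without advancing time (a new reading comes with each control period).
- r.capture(name): name is "scene" or "side" or "wrist"; returns a dict with "pixels" (480x640x3 uint8, red, green, blue), "range_z" (480x640 float32, m along the optical axis (not along the pixel's ray), 0 where there is no reading), "fx", "fy", "cx", "cy" (pixels), "position" and "attitude" of the camera in the world; the wrist camera has in their place "hand_eye" (4x4, takes a point from camera to tool coordinates, whose origin is the TCP and whose axes are the flange's). Camera axes: x right, y up, looking along -z (the intrinsics and any distortion apply to the point x, -y, -z); pixel columns grow to the right and rows downward; lengths in m; the calibration is good to about 2 mm. A picture is of the moment at which its call begins: read the wrist's pose just before it.
- r.close_job(): hands the job in; it is judged then, once.
Trained networks look in the newest picture that a camera, given by its name, has taken for a name from the list of things; names that differ only in an ending like _2 or _b are one class to them, and where a whole thing is asked for, a point or a joint stands for the part that bears it (a point fixed in the world has none). Each returns a list of dicts, best first, with "conf" (0 to 1); they miss things now and then, are a little off and sometimes report something else, mostly with a low value. They report only what shows in the picture. A call takes as long as a camera call.
- r.boxes_of(name, camera): "extent" ([left, top, right, bottom] in pixels, round what is visible of it).
- r.regions_of(name, camera): "pixels" (480x640 bool, what is visible of it) and "extent" ([left, top, right, bottom] in pixels, round what is visible of it).
- r.tip_of(name, camera): "at" ([column, row] in pixels: a listed point, or the origin of a listed thing).
The state is a dict: "time_s": time; "joints": joint angles; "qd": joint speeds; "joint_torque": joint torques, N m; "tcp_pos": TCP position; "eef_rot": TCP orientation; "contact_force": force on the tool from outside, world axes, zero at the start; "moment": the same for the moment, N m; "gripper_width": finger opening in m; "gripper_force": force on a finger pad.
Only numpy, scipy, OpenCV 4.12 (cv2) and the standard library are available. Lean on these libraries where they do the work, as an engineer would, in place of code of your own. Each camera call takes 0.05 s, during which the arm holds its last target. There are 200 camera calls.

TASK

The bright fixture plate with the black ring on it was set down crooked: it rides up on the two locating pins of the dark fixture base. Nudge it across the base with the fingertips, pushing on its edges, without lifting it or touching the ring, until its round hole and its slot drop over the two pins and it lies flat on the base; then push the keeper arm by its knob round over the plate until it meets its stop. Leave the other things on the bench where they are, and let go of everything.

Things in the scene. Friction and masses are not known exactly. Their poses are not given: they have to be found in the camera images.
- fixture_base: dark steel base screwed to the bench, 184 (x) x 190 (y) x 15 mm, top face flat at height 15 mm. Origin: on the bench under its middle, where the plate's centre belongs; x points away from the robot (but for its yaw), y left, z up. Two pins stand on it, and a dark block 34 mm wide (y), 11 mm high above the top face, x +67 to +91 mm, that carries the keeper arm
- pin_a (a point): foot of the left locating pin, on its axis, at the base's top face: base frame x +20, y +45, z +15 mm. The pin is 10 mm thick for its lowest 5.5 mm, then tapers to a rounded tip 2.4 mm thick, 12 mm above the top face. The taper draws the plate in once the hole is within about 3 mm of the pin's axis. It takes the round hole
- pin_b (a point): foot of the right locating pin, of the same shape: base frame x +20, y -45, z +15 mm. It takes the slot
- fixture_plate: loose aluminium plate, 120 (x) x 130 (y) x 10 mm, about 0.5 kg. Origin: centre of its underside. Home, it is level, its axes are parallel to the base's, its origin lies 15 mm above the base's and its edges at x +-60, y +-65 mm of the base's frame.
- nest_ring: black adapter ring, 43 mm in diameter and 14 mm high, clipped fast on top of the plate, with which it moves: plate frame x -22, y 0 mm; origin under its centre, on the plate's top. Two low steel clips beside it reach to y +-42 mm. Not to be touched
- plate_hole (a point): centre of the round hole (11.5 mm diameter, right through), at the plate's underside: plate frame x +20, y +45, z 0 mm
- plate_slot (a point): centre of the slot (11.5 mm along x, 18 mm along y, right through), at the plate's underside: plate frame x +20, y -45, z 0 mm
- plate_front (a point): middle of the plate's near lower edge: plate frame x -60, y 0, z 0 mm. At the start the plate lies 6 to 22 mm too near the robot along the base's x, up to 16 mm to one side and up to 0.12 rad askew; its near edge is down on the base and its underside rests on the two pin tips, so it tilts about 0.13 rad, far edge up
- keeper (a joint): angle of the keeper arm about its upright pivot, rad. 0: parked along the base's +y, beyond the plate. Starts at -0.3 (tipped away from the plate) to 0; grows anticlockwise seen from above to its stop at 1.571, where the arm points along the base's -x over the plate. Turns stiffly (0.04 N m), stays where left
- keeper_pivot (a point): on the keeper's pivot axis, half-way up the arm: base frame x +76, y 0, z +29 mm; a screw head on it reaches 37 mm above the bench. The arm is 16 mm wide, 6 mm thick; its underside passes 1.2 mm above the plate when the plate is home, and a plate that is not down stops it
- keeper_knob (a point): middle of the upright black knob at the end of the keeper arm, 52 mm from the pivot axis; the knob is 13.6 mm in diameter and spans 36 to 54 mm above the bench (this point is at 45 mm). The arm's upper face is at 32 mm
- objective: bystander: small pale microscope objective standing upright, 25 mm across, 42 mm high; origin under its centre
- gauge_block: bystander: plain rectangular steel gauge block standing on edge, 9x35x30 mm high; origin under its centre

How it is judged (in metres and radians):
On the way, in this order (a step that is already met when the one before it is completed fails the run):
1. the plate has dropped over both pins and lies flat on the base (horizontal distance between plate_hole and pin_a below 0.0025 m and angle between the y axis of fixture_plate and the y axis of fixture_base, either way round below 0.035 rad and horizontal distance between plate_slot and pin_b below 0.006 m and z of each of plate_hole, plate_slot, plate_front in the frame of fixture_base below 0.0167 m and z of plate_front in the frame of fixture_base above 0.012 m), for 0.2 s.
2. the keeper arm is pushed round over the plate to its stop (value of joint keeper above 1.42 rad), for 0.2 s.
At the end, for the whole second after the job is handed in: Plate flat on the base (underside within 1.7 mm of its top face), at rest, round hole within 2.5 mm of its pin, slot over the other pin, square within 0.035 rad; keeper arm over the plate at its stop (1.42 rad or more) (all of step 1 and value of joint keeper above 1.42 rad and linear speed of fixture_plate below 0.01 m/s); the robot touches nothing.
It fails at once if the fingers touch the ring on the plate (contact force between the fingers and nest_ring above 1 N).
It fails at once if the plate is lifted off the pins or tipped up (z of fixture_plate in the frame of fixture_base above 0.035 m or angle between fixture_plate's own z axis and vertical above 0.3 rad or z of plate_front in the frame of fixture_base above 0.03 m).
It fails at once if a bystander is pushed away (distance of any of objective, gauge_block from where it was at the start of the episode above 0.02 m).
It also fails if it takes over 67 s, if anything falls off the work surface, if the arm or the gripper's body presses on something with over 40 N, if the wrist force passes 120 N, or if a joint passes its speed limit or range.

## Working session

There is one attempt and no reset: what is moved stays moved. The work goes in short steps, Python scripts to look and compute and a tool call to move; the robot and the scene stay as the last step left them, time stands still between calls to the robot, and variables do not carry over. Pictures are saved under pics/ and viewed, at most 10 in all, crops included, and the job is handed in when it is done.

Besides the shell and the picture viewer there is one more tool, called after ">>>" by a JSON object that holds its "name" and its "arguments". jog_arm: Moves the arm, as the interface text tells. Its arguments: {"type":"object","properties":{"travel":{"type":"array"},"dr":{"type":"array"},"claw":{"type":"array"},"newtons":{"type":"number"}},"required":["travel","dr","claw"]}

```bash
mkdir -p pics
cat > h.py <<'E'
import numpy as np, cv2
from scipy.spatial.transform import Rotation as R
from plant import r
def cap(n):
    s=r.get_state(); c=r.capture(n)
    if n=="wrist":
        T=np.eye(4);T[:3,:3]=R.from_euler('xyz',s['eef_rot'],degrees=True).as_matrix();T[:3,3]=s['tcp_pos']
        c['T']=T@np.array(c['hand_eye'])
    else:
        T=np.eye(4); a=np.array(c['attitude'],float)
        c['att']=a
        T[:3,:3]=a if a.shape==(3,3) else (R.from_euler('xyz',a,degrees=True) if a.size==3 else R.from_quat(a)).as_matrix()
        T[:3,3]=c['position'];c['T']=T
    return c
def ray(c,u,v): return np.array([(u-c['cx'])/c['fx'],-(v-c['cy'])/c['fy'],-1.0])
def pt(c,u,v,d=None):
    if d is None: d=c['range_z'][int(round(v)),int(round(u))]
    return (c['T']@np.append(ray(c,u,v)*d,1))[:3]
def atz(c,u,v,z):
    d=c['T'][:3,:3]@ray(c,u,v);o=c['T'][:3,3];return o+d*(z-o[2])/d[2]
def proj(c,p):
    q=np.linalg.inv(c['T'])@np.append(p,1);return np.array([c['cx']+c['fx']*q[0]/-q[2],c['cy']-c['fy']*q[1]/-q[2]])
def save(c,n): cv2.imwrite('pics/'+n,c['pixels'][:,:,::-1])
E
python3 - <<'E'
from h import *
print(r.get_state())
for n in ("scene","side"):
    c=cap(n);save(c,n+'1.png');print(n,{k:c[k] for k in('fx','fy','cx','cy','position','attitude')},c.keys())
    for t in ("pin_a","pin_b","fixture_base","fixture_plate","plate_hole","plate_slot","plate_front","nest_ring","keeper_pivot","keeper_knob","objective","gauge_block"):
        L=r.tip_of(t,n)
        for l in L[:2]:
            u,v=l['at']
            try: print(t,round(l['conf'],2),np.round([u,v]),pt(c,u,v).round(4))
            except Exception as e: print(t,l,e)
E
```

```text
{'time_s': 0.0, 'joints': array([-4.73788454e+01,  2.05934054e+01,  6.34789760e-01, -2.12229934e-02,
       -7.01349800e+01, -1.65085589e+01]), 'qd': array([ 0.05175169, -0.04974481,  0.02889218, -0.02616639,  0.05962078,
        0.00511246]), 'joint_torque': array([-2.06936024e-04, -5.82725823e+01,  2.93055815e+01,  6.99714750e+00,
        6.93383030e-03, -1.37544289e-04]), 'tcp_pos': array([ 0.29688454, -0.60567276,  0.22560469]), 'eef_rot': array([ 1.79904593e+02, -7.47033900e-03, -1.53894626e+02]), 'contact_force': array([-0.65796671,  0.16699604, -0.27647967]), 'moment': array([ 0.01929634,  0.02024802, -0.01106034]), 'gripper_force': 0.0, 'gripper_width': 0.08744989275956434}
scene {'fx': 571.1522266614336, 'fy': 571.1522266614336, 'cx': 328.7530074921305, 'cy': 238.98405745948557, 'position': array([ 0.44017874, -0.31796042,  0.85751576]), 'attitude': array([31.28913281, -0.09674394, -0.73803017])} dict_keys(['pixels', 'range_z', 'fx', 'fy', 'cx', 'cy', 'position', 'attitude', 'att', 'T'])
pin_a 0.91 [360. 259.] [0.4984 0.141  0.0372]
pin_a 0.76 [360. 215.] [0.5025 0.2292 0.03
[... 899 characters left out ...]
keys(['pixels', 'range_z', 'fx', 'fy', 'cx', 'cy', 'position', 'attitude', 'att', 'T'])
pin_a 0.81 [337. 266.] [0.4862 0.1193 0.0352]
pin_b 0.81 [337. 266.] [0.4862 0.1193 0.0352]
fixture_base 0.96 [316. 266.] [0.4563 0.1374 0.0306]
fixture_plate 0.91 [318. 256.] [0.4728 0.1723 0.0313]
plate_hole 0.55 [316. 243.] [0.4871 0.22   0.0349]
plate_slot 0.73 [331. 264.] [0.4797 0.1296 0.0336]
plate_front 0.84 [280. 262.] [0.4128 0.2037 0.0146]
nest_ring 0.51 [304. 256.] [0.4446 0.1673 0.0376]
keeper_pivot 0.84 [356. 247.] [ 0.4434 -0.0346  0.138 ]
keeper_knob 0.69 [351. 228.] [0.5685 0.2465 0.0461]
objective 0.73 [229. 248.] [0.3454 0.3242 0.0028]
gauge_block 0.64 [282. 312.] [0.369  0.0509 0.0064]
```

View pics/scene1.png

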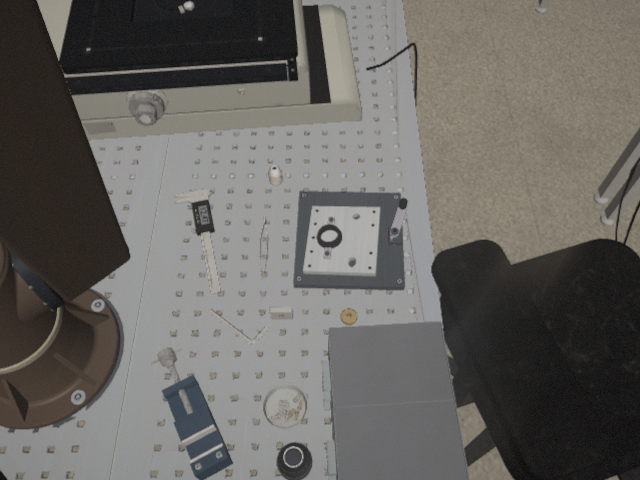

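```bash
cat >> h.py <<'E'
def go(p,rpy,s=None):
    s=s or r.get_state();A=R.from_euler('xyz',s['eef_rot'],degrees=True);B=R.from_euler('xyz',rpy,degrees=True)
    t=A.inv().apply(np.array(p)-s['tcp_pos'])/0.5; d=np.degrees((A.inv()*B).as_rotvec())/360
    print('travel',t.round(4).tolist(),'dr',d.round(4).tolist(),'rows>=',np.linalg.norm(t)*8,np.linalg.norm(d)*360/10.7)
E
python3 - <<'E'
from h import *
c=cap("wrist"); print(np.array(c['hand_eye']).round(3),c['fx'],c['cx'],c['cy'])
s=r.get_state()
for yaw in (-154,-90,0,90,180): go([.45,.18,.33],[180,0,yaw],s)
E
```

```text
[[-0.     0.961  0.277  0.074]
 [ 1.     0.001 -0.     0.   ]
 [-0.     0.277 -0.961 -0.158]
 [ 0.     0.     0.     1.   ]] 385.9198787632242 317.4935633547246 241.21574432163274
travel [-0.9666, 1.2771, -0.2069] dr [-0.0, -0.0, 0.0003] rows>= 12.91961422729015 0.010678250064076309
travel [-0.9666, 1.2771, -0.2069] dr [-0.0, -0.0, -0.1775] rows>= 12.91961422729015 5.970631266948837
travel [-0.9666, 1.2771, -0.2069] dr [0.0, -0.0, -0.4275] rows>= 12.91961422729015 14.381846218709661
travel [-0.9666, 1.2771, -0.2069] dr [-0.0, 0.0, 0.3225] rows>= 12.91961422729015 10.851798642045015
travel [-0.9666, 1.2771, -0.2069] dr [-0.0, -0.0, 0.0725] rows>= 12.91961422729015 2.4405836928339855
```

Run:
```python
from h import *
c=cap("scene")
for u,v in((400,400),(345,335),(110,150),(300,30),(330,105)): print(pt(c,u,v).round(3))
go([.47,-.1,.33],[180,0,180])
```

```text
[ 0.532 -0.121  0.147]
[ 0.466 -0.035  0.148]
[ 0.026  0.412 -0.003]
[0.4   0.556 0.16 ]
[0.454 0.466 0.059]
travel [-0.756, 0.7566, -0.2069] dr [-0.0, 0.0, 0.0725] rows>= 8.715163199286726 2.4406771435915924
```

>>> {"name": "jog_arm", "arguments": {"travel": [[-0.05, 0.05, -0.12], [-0.756, 0.757, -0.207], [-0.756, 0.757, -0.207], [-0.756, 0.757, -0.207], [-0.756, 0.757, -0.207], [-0.756, 0.757, -0.207], [-0.756, 0.757, -0.207], [-0.756, 0.757, -0.207], [-0.756, 0.757, -0.207], [-0.756, 0.757, -0.207]], "dr": [[0, 0, 0], [0, 0, 0.0725], [0, 0, 0.0725], [0, 0, 0.0725], [0, 0, 0.0725], [0, 0, 0.0725], [0, 0, 0.0725], [0, 0, 0.0725], [0, 0, 0.0725], [0, 0, 0.0725]], "claw": [0, 0, 0, 0, 0, 0, 0, 0, 0, 0]}}

```text
time_s: 2.65
tcp_pos: [0.4709, -0.0968, 0.3307]
eef_rot: [180.0, 0.1, -179.7]
contact_force: [-0.3, 0.3, -0.0]
gripper_width: 0.0008
gripper_force: 0.0
```

>>> {"name": "jog_arm", "arguments": {"travel": [[0.04, 0.56, 0.2], [0.04, 0.56, 0.2], [0.04, 0.56, 0.2], [0.04, 0.56, 0.2], [0.04, 0.56, 0.2], [0.04, 0.56, 0.2], [0.04, 0.56, 0.2], [0.04, 0.56, 0.2], [0.04, 0.56, 0.2], [0.04, 0.56, 0.2]], "dr": [[0, 0, 0], [0, 0, 0], [0, 0, 0], [0, 0, 0], [0, 0, 0], [0, 0, 0], [0, 0, 0], [0, 0, 0], [0, 0, 0], [0, 0, 0]], "claw": [0, 0, 0, 0, 0, 0, 0, 0, 0, 0]}}

```text
time_s: 3.9
tcp_pos: [0.45, 0.1796, 0.2304]
eef_rot: [180.0, 0.0, 180.0]
contact_force: [-0.5, 1.7, -0.2]
gripper_width: 0.0004
gripper_force: 0.0
```

Run:
```python
from h import *
s=r.get_state();print(s['time_s'],s['tcp_pos'],s['eef_rot'],s['gripper_width'],s['joints'])
c=cap("wrist");save(c,'w1.png')
for t in ("pin_a","fixture_base","fixture_plate","plate_hole","plate_slot","plate_front","nest_ring","keeper_pivot","keeper_knob","objective","gauge_block"):
    for l in r.tip_of(t,"wrist")[:2]:
        u,v=l['at'];print(t,round(l['conf'],2),np.round([u,v]),pt(c,u,v).round(4))
```

```text
3.9 [0.45002574 0.17960591 0.23037443] [1.79974824e+02 2.71009488e-02 1.79957001e+02] 0.00036700068295139203 [ 4.50764380e+01  2.14773544e+00 -2.22592727e+01  1.57967065e-03
 -6.55560293e+01 -1.35120084e+02]
pin_a 0.88 [292. 260.] [0.4963 0.1563 0.0357]
pin_a 0.86 [380. 264.] [0.5007 0.241  0.0359]
fixture_plate 0.58 [325. 233.] [0.4686 0.1873 0.0388]
fixture_plate 0.25 [474. 104.] [0.3541 0.3185 0.0278]
plate_hole 0.58 [366. 258.] [0.5017 0.2305 0.0149]
plate_slot 0.95 [278. 245.] [0.4882 0.141  0.0144]
plate_front 0.71 [330. 168.] [0.4114 0.1931 0.0151]
nest_ring 0.81 [327. 210.] [0.4487 0.19   0.029 ]
objective 0.77 [472. 101.] [0.3518 0.3181 0.026 ]
gauge_block 0.61 [188. 126.] [0.3719 0.0617 0.0197]
gauge_block 0.48 [293. 258.] [0.4951 0.1567 0.0359]
```

View pics/w1.png

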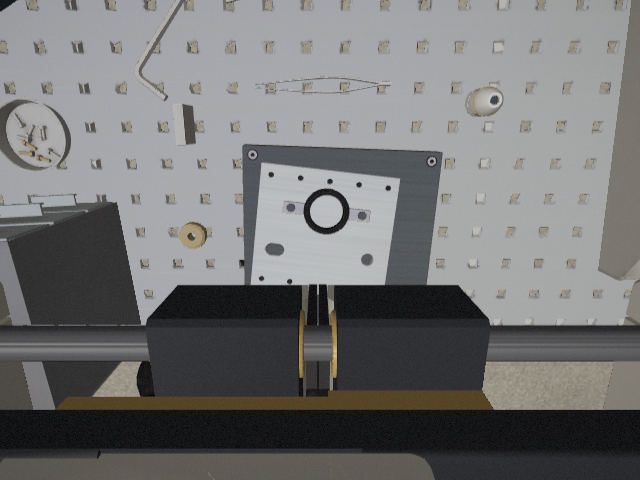

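>>> {"name": "jog_arm", "arguments": {"travel": [[-0.2, 0, -0.04], [-0.22, 0, -0.04], [-0.22, 0, -0.04], [-0.22, 0, -0.04], [-0.22, 0, -0.04], [-0.22, 0, -0.04], [-0.22, 0, -0.04], [-0.22, 0, -0.04], [-0.22, 0, -0.04], [-0.22, 0, -0.04]], "dr": [[0, 0, 0], [0, 0, 0], [0, 0, 0], [0, 0, 0], [0, 0, 0], [0, 0, 0], [0, 0, 0], [0, 0, 0], [0, 0, 0], [0, 0, 0]], "claw": [0, 0, 0, 0, 0, 0, 0, 0, 0, 0]}}

```text
time_s: 5.75
tcp_pos: [0.5598, 0.1802, 0.2501]
eef_rot: [180.0, 0.0, -180.0]
contact_force: [-0.4, 0.4, 0.5]
gripper_width: 0.0004
gripper_force: 0.0
```

Run:
```python
from h import *
s=r.get_state();print(s['time_s'],s['tcp_pos'],s['eef_rot'])
c=cap("wrist");save(c,'w2.png');cv2.imwrite('pics/w2c.png',cv2.resize(c['pixels'][20:300,190:490,::-1],None,fx=2,fy=2))
for t in ("fixture_base","fixture_plate"):
    L=r.regions_of(t,"wrist")
    for l in L[:1]: print(t,l['conf'],l['extent'],l['pixels'].sum()); np.save(t+'.npy',l['pixels'])
for t in ("plate_hole","plate_slot","plate_front","nest_ring","keeper_pivot","keeper_knob"):
    for l in r.tip_of(t,"wrist")[:1]:
        u,v=l['at'];print(t,round(l['conf'],2),np.round([u,v],1),pt(c,u,v).round(4))
```

```text
5.75 [0.55983503 0.18022341 0.25005789] [ 1.79998780e+02  1.80164380e-03 -1.79983611e+02]
fixture_base 0.6 [239.7, 22.3, 445.2, 236.8] 19502
fixture_plate 0.75 [238.7, 19.6, 446.2, 239.2] 19701
plate_hole 0.95 [366.3 143.6] [0.4987 0.2295 0.0148]
plate_slot 0.83 [274.7 130.5] [0.4862 0.1393 0.0159]
plate_front 0.97 [330.8  48.7] [0.4152 0.1932 0.0256]
nest_ring 0.8 [324.7  89.9] [0.4504 0.1878 0.0292]
keeper_pivot 0.78 [334.5 207.6] [0.5588 0.1978 0.0362]
keeper_knob 0.91 [384.9 230.2] [0.5767 0.2448 0.0553]
```

View pics/w2c.png

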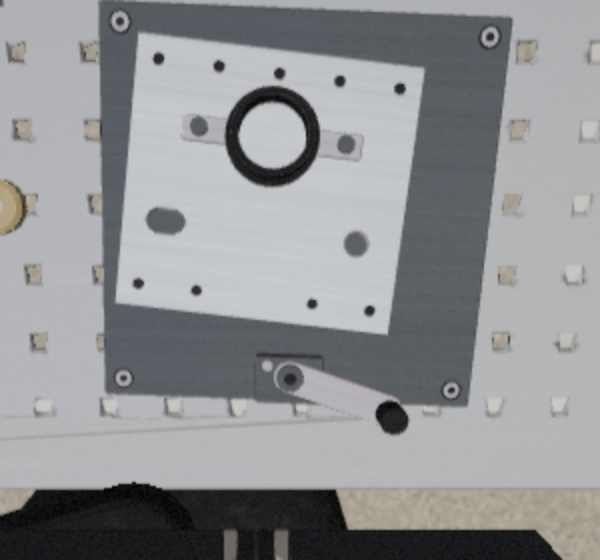

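```bash
cat >> h.py <<'E'
def fit2(P,Q):  # 2D rigid: Q = Rm P + t
    P=np.array(P)/1.;Q=np.array(Q);p=P.mean(0);q=Q.mean(0);a=P-p;b=Q-q
    th=np.arctan2((a[:,0]*b[:,1]-a[:,1]*b[:,0]).sum(),(a*b).sum());Rm=np.array([[np.cos(th),-np.sin(th)],[np.sin(th),np.cos(th)]])
    t=q-Rm@p;return th,t,np.linalg.norm((P@Rm.T+t)-Q,axis=1)
E
python3 - <<'E'
from h import *
c=cap("wrist");o=np.array([190,20])
def f(x,y,z): return atz(c,x/2+190-.25,y/2+20-.25,z)
S=[f(*p,.015)[:2] for p in((120,20),(489,37),(451,390),(123,378))]
print(np.round(S,4))
E_=[f(*p,.015)[:2] for p in((98,0),(512,16),(468,407),(107,393))];print('edges',np.round(E_,4))
m=.092;n=.095
thb,tb,e=fit2([(-m,-n),(-m,n),(m,n),(m,-n)],E_);print('base(edges)',thb,tb,e)
w=np.linalg.norm(S[0]-S[1]);h=np.linalg.norm(S[0]-S[3]);print('screw spacing',w,h,np.linalg.norm(S[3]-S[2]),np.linalg.norm(S[1]-S[2]))
thb,tb,e=fit2([(-.079,-.0815),(-.079,.0815),(.079,.0815),(.079,-.0815)],S);print('base(screws)',thb,tb,e)
# plate plane
P=[]
msk=np.zeros((480,640),np.uint8);poly=np.array([(150,45),(412,78),(380,322),(128,292)])/2+o
cv2.fillPoly(msk,[poly.astype(int)],1)
hsv=c['pixels'].min(2);vs,us=np.where((msk>0)&(hsv>150))
P=np.array([pt(c,u,v) for u,v in zip(us,vs)])
A=np.c_[P[:,:2],np.ones(len(P))];k=np.linalg.lstsq(A,P[:,2],rcond=None)[0]
r_=P[:,2]-A@k;g=abs(r_)<.003;k=np.linalg.lstsq(A[g],P[g,2],rcond=None)[0];print('plane',k,g.sum(),r_[g].std())
def onp(x,y):
    d=c['T'][:3,:3]@ray(c,x/2+190-.25,y/2+20-.25);O=c['T'][:3,3];t=(k[0]*O[0]+k[1]*O[1]+k[2]-O[2])/(d[2]-k[0]*d[0]-k[1]*d[1]);return O+t*d
C=np.array([onp(*p) for p in((138,32),(424,68),(388,334),(116,302))]);print(C.round(4))
ct=np.cos(.13)
thp,tp,e=fit2([(-.06*ct,-.065),(-.06*ct,.065),(.06*ct,.065),(.06*ct,-.065)],C[:,:2]);print('plate',thp,tp,e)
Rb=np.array([[np.cos(thb),-np.sin(thb)],[np.sin(thb),np.cos(thb)]])
print('plate in base',(Rb.T@(tp-tb)).round(4),thp-thb)
for n,q in(('slot',(165,221)),('hole',(356,243))): print(n,Rb.T@(onp(*q)[:2]-tb))
print('pins',tb+Rb@[.02,.045],tb+Rb@[.02,-.045],'pivot',tb+Rb@[.076,0])
kn=f(392,418,.054);pv=f(290,378,.037);print(kn,pv,'depth',pt(c,385,229),pt(c,335,208.5))
E
```

```text
[[0.3975 0.1191]
 [0.4045 0.2887]
 [0.5705 0.2828]
 [0.5641 0.1125]]
edges [[0.3893 0.1095]
 [0.3958 0.2985]
 [0.5796 0.2924]
 [0.572  0.1038]]
base(edges) -0.034918959398873926 [0.48418151 0.20103359] [0.00037679 0.00071073 0.0004274  0.00118409]
screw spacing 0.16981142497611545 0.16678628105089874 0.17045140288058233 0.16607506897916138
base(screws) -0.0385812584077663 [0.484144   0.20078159] [0.00567799 0.00516138 0.00561418 0.00563998]
plane [ 0.12587765 -0.00778489 -0.02472423] 12587 0.0010296044318112542
[[0.4046 0.1285 0.0252]
 [0.4195 0.2574 0.0261]
 [0.5377 0.2442 0.0411]
 [0.5227 0.1153 0.0402]]
plate -0.11350388407557087 [0.47110012 0.18634584] [5.18762950e-05 3.28410355e-04 1.01632526e-04 3.40648184e-04]
plate in base [-0.0125 -0.0149] -0.07492262566780457
slot [ 0.00418998 -0.06157549]
hole [0.01065242 0.02775801]
pins [0.50586484 0.24497666] [0.50239339 0.15504364] pivot [0.56008744 0.19785014]
[0.57562388 0.24574564 0.054     ] [0.55975064 0.19798656 0.037     ] depth [0.57585414 0.24503737 0.05405397] [0.55955275 0.19823973 0.03674583]
```

Run:
```python
from h import *
c=cap("scene")
for u,v in((331,326),(441,322)): print('box',atz(c,u,v,.148).round(3))
D=c['range_z'];pts=np.array([pt(c,u,v) for u in range(325,450,2) for v in range(290,345,2)])
g=pts[:,2]>.08;print('box tall pts ymax',pts[g].max(0),pts[g].min(0))
w=cap("wrist");print('disc',[atz(w,u,v,.008).round(3) for u,v in((201,124),(190,110))], pt(w,190,124))
th=-.0365;t=np.array([.4842,.2009]);Rb=np.array([[np.cos(th),-np.sin(th)],[np.sin(th),np.cos(th)]])
def B(x,y): return (t+Rb@[x,y]).round(4)
print(B(.025,-.105),B(.025,-.0745),B(-.0695,-.02))
go([*B(.025,-.107),.10],[180,0,-92.1])
```

```text
box [ 0.448 -0.022  0.148]
box [ 0.595 -0.018  0.148]
box tall pts ymax [ 0.59672533 -0.0162549   0.85751576] [ 0.44017874 -0.31796042  0.14247036]
disc [array([0.48 , 0.065, 0.008]), array([0.467, 0.056, 0.008])] [0.47987638 0.05222357 0.00059975]
[0.5054 0.0951] [0.5065 0.1255] [0.414  0.1834]
travel [0.1091, -0.1741, 0.3001] dr [-0.0, -0.0, -0.2441] rows>= 2.9096081764132897 8.213907661417972
```

>>> {"name": "jog_arm", "arguments": {"travel": [[0.0, -0.05, 0.0], [0.109, -0.174, 0.1], [0.109, -0.174, 0.2], [0.109, -0.174, 0.3], [0.109, -0.174, 0.3], [0.109, -0.174, 0.3], [0.109, -0.174, 0.3], [0.109, -0.174, 0.3], [0.109, -0.174, 0.3], [0.109, -0.174, 0.3]], "dr": [[0, 0, -0.244], [0, 0, -0.244], [0, 0, -0.244], [0, 0, -0.244], [0, 0, -0.244], [0, 0, -0.244], [0, 0, -0.244], [0, 0, -0.244], [0, 0, -0.244], [0, 0, -0.244]], "claw": [0, 0, 0, 0, 0, 0, 0, 0, 0, 0]}}

```text
time_s: 7.6
tcp_pos: [0.5054, 0.0932, 0.1001]
eef_rot: [-180.0, 0.0, -92.3]
contact_force: [0.5, 0.2, 0.1]
gripper_width: 0.0006
gripper_force: 0.0
```

```bash
cat >> h.py <<'E'
TH=-.0365;TB=np.array([.4842,.2009]);RB=np.array([[np.cos(TH),-np.sin(TH)],[np.sin(TH),np.cos(TH)]])
def B(x,y): return TB+RB@[x/1000,y/1000]
def st():
    s=r.get_state();print(round(s['time_s'],2),'base mm',(RB.T@(s['tcp_pos'][:2]-TB)*1000).round(2),'z',s['tcp_pos'][2].round(4),s['eef_rot'].round(2),'F',s['contact_force'].round(1));return s
E
python3 - <<'E'
from h import *
s=st();go([*B(25,-107),.018],[180,0,-92.1],s);go([*B(25,-75),.018],[180,0,-92.1],s)
E
```

```text
7.6 base mm [  25.09 -106.85] z 0.1001 [-180.      0.    -92.33] F [0.5 0.2 0.1]
travel [0.0003, 0.0002, 0.1642] dr [-0.0, 0.0, -0.0006] rows>= 1.3137625651697011 0.021362722513127663
travel [-0.0637, 0.0005, 0.1642] dr [-0.0, 0.0, -0.0006] rows>= 1.4091102206711672 0.021362722513127663
```

>>> {"name": "jog_arm", "arguments": {"travel": [[0, 0, 0.12], [0, 0, 0.164], [-0.02, 0, 0.164], [-0.028, 0, 0.164], [-0.034, 0, 0.164], [-0.04, 0, 0.164], [-0.046, 0, 0.164], [-0.052, 0, 0.164], [-0.058, 0, 0.164], [-0.063, 0, 0.164]], "dr": [[0, 0, 0], [0, 0, 0], [0, 0, 0], [0, 0, 0], [0, 0, 0], [0, 0, 0], [0, 0, 0], [0, 0, 0], [0, 0, 0], [0, 0, 0]], "claw": [0, 0, 0, 0, 0, 0, 0, 0, 0, 0]}}

```text
time_s: 8.85
tcp_pos: [0.5064, 0.1245, 0.0181]
eef_rot: [180.0, -0.0, -92.1]
contact_force: [0.1, -5.3, 3.1]
gripper_width: 0.0004
gripper_force: 2.5
```

Run:
```python
from h import *
st()
for n in("scene","wrist","side"):
    c=cap(n);save(c,n+'3.png')
c=cap("scene");cv2.imwrite('pics/s3c.png',cv2.resize(c['pixels'][170:310,270:430,::-1],None,fx=5,fy=4))
```

```text
8.85 base mm [ 24.98 -75.5 ] z 0.0181 [ 1.7999e+02 -2.0000e-02 -9.2150e+01] F [ 0.1 -5.3  3.1]
```

View pics/wrist3.png

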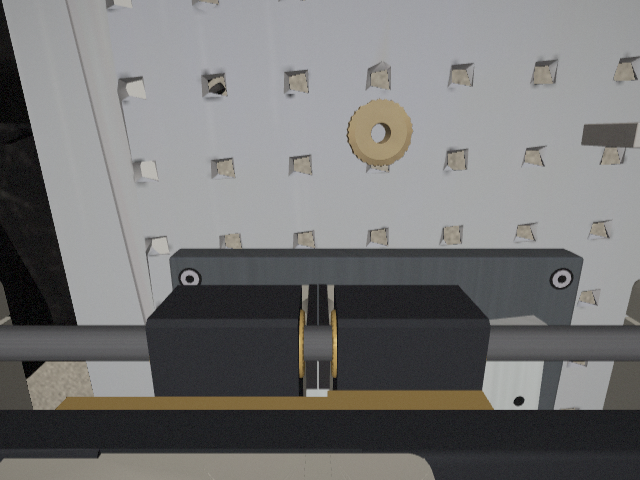

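Run:
```python
from h import *
s=st();go([.56,.18,.25],[180,0,177.9],s)
```

```text
9.05 base mm [ 25.09 -75.07] z 0.018 [-1.7999e+02  2.0000e-02 -9.2150e+01] F [-0.8 -1.3  1.3]
travel [-0.1142, -0.1028, -0.464] dr [0.0, 0.0001, 0.2499] rows>= 3.9100689313799672 8.406837138241633
```

>>> {"name": "jog_arm", "arguments": {"travel": [[0.02, 0, 0], [0.02, 0, -0.1], [0.02, -0.05, -0.2], [-0.114, -0.103, -0.3], [-0.114, -0.103, -0.464], [-0.114, -0.103, -0.464], [-0.114, -0.103, -0.464], [-0.114, -0.103, -0.464], [-0.114, -0.103, -0.464], [-0.114, -0.103, -0.464]], "dr": [[0, 0, 0], [0, 0, 0.02], [0, 0, 0.25], [0, 0, 0.25], [0, 0, 0.25], [0, 0, 0.25], [0, 0, 0.25], [0, 0, 0.25], [0, 0, 0.25], [0, 0, 0.25]], "claw": [0, 0, 0, 0, 0, 0, 0, 0, 0, 0]}}

```text
time_s: 10.3
tcp_pos: [0.56, 0.1794, 0.2497]
eef_rot: [180.0, -0.0, 177.5]
contact_force: [-0.0, -0.3, -0.6]
gripper_width: 0.0004
gripper_force: 0.0
```

```bash
cat > look.py <<'E'
from h import *
import sys
st();c=cap("wrist")
# bright plate mask within base outline (depth-free), fit quad
ol=np.array([proj(c,[*B(x,y),.02]) for x,y in((-90,-93),(-90,93),(62,93),(62,-93))])
m=np.zeros((480,640),np.uint8);cv2.fillPoly(m,[ol.astype(int)],255)
g=cv2.cvtColor(c['pixels'],cv2.COLOR_RGB2GRAY);b=((g>130)&(m>0)).astype(np.uint8)
b=cv2.morphologyEx(b,cv2.MORPH_OPEN,np.ones((7,7)))
ct=max(cv2.findContours(b,0,2)[0],key=cv2.contourArea);hull=cv2.convexHull(ct)
q=cv2.approxPolyN(hull,4,ensure_convex=True).reshape(-1,2).astype(float) if hasattr(cv2,'approxPolyN') else cv2.boxPoints(cv2.minAreaRect(hull))
mm=np.zeros((480,640),np.uint8);cv2.fillConvexPoly(mm,hull,1);mm=cv2.erode(mm,np.ones((7,7)))
vs,us=np.where((mm>0)&(g>140));P=np.array([pt(c,u,v) for u,v in zip(us,vs)])
A=np.c_[P[:,:2],np.ones(len(P))];gd=np.ones(len(P),bool)
for _ in range(3): k=np.linalg.lstsq(A[gd],P[gd,2],rcond=None)[0];gd=abs(P[:,2]-A@k)<.0025
O=c['T'][:3,3]
def onp(u,v):
    d=c['T'][:3,:3]@ray(c,u,v);t=(k[0]*O[0]+k[1]*O[1]+k[2]-O[2])/(d[2]-k[0]*d[0]-k[1]*d[1]);return O+t*d
def tob(p): return RB.T@(np.array(p)[:2]-TB)*1000
C=np.array([tob(onp(*p)) for p in q]);an=np.arctan2(C[:,1]-C[:,1].mean(),C[:,0]-C[:,0].mean());C=C[np.argsort(an)] # (-,-),(+,-),(+,+),(-,+)
n=RB.T@k[:2];tilt=np.hypot(*k[:2]);cs=np.cos(tilt)
th,t,e=fit2([(-60*cs,-65),(60*cs,-65),(60*cs,65),(-60*cs,65)],C)
print('tilt',n.round(3),'corners',C.round(1).tolist())
t=t+10*n;print('plate centre(base mm)',t.round(2),'yaw',round(th,4),'res',e.round(2),'zc top',(k@[*B(*t),1]).round(4))
Rp=np.array([[np.cos(th),-np.sin(th)],[np.sin(th),np.cos(th)]])
print('hole',(t+Rp@[20,45]).round(1),'slot',(t+Rp@[20,-45]).round(1))
for nm,o in(('plate_hole',1),('plate_slot',1)):
    for l in r.tip_of(nm,'wrist')[:1]: print(nm,l['conf'],(tob(onp(*l['at']))+10*n).round(1))
cv2.polylines(c['pixels'],[q.astype(int)],True,(255,0,0),1);save(c,sys.argv[1])
cv2.imwrite('pics/c_'+sys.argv[1],cv2.resize(c['pixels'][10:290,190:490,::-1],None,fx=2,fy=2))
E
python3 look.py w4.png
```

```text
10.3 base mm [ 76.52 -18.7 ] z 0.2497 [ 1.7997e+02 -2.0000e-02  1.7755e+02] F [-0.  -0.3 -0.6]
tilt [0.118 0.003] corners [[-75.6, -66.4], [43.9, -61.5], [39.2, 68.1], [-80.5, 64.3]]
plate centre(base mm) [-17.05   1.16] yaw 0.0365 res [0.47 0.3  0.32 0.52] zc top 0.0325
hole [ 1.3 46.9] slot [  4.6 -43.1]
plate_hole 0.69 [ 3.8 45.3]
plate_slot 0.61 [  5.6 -42.2]
```

View pics/c_w4.png

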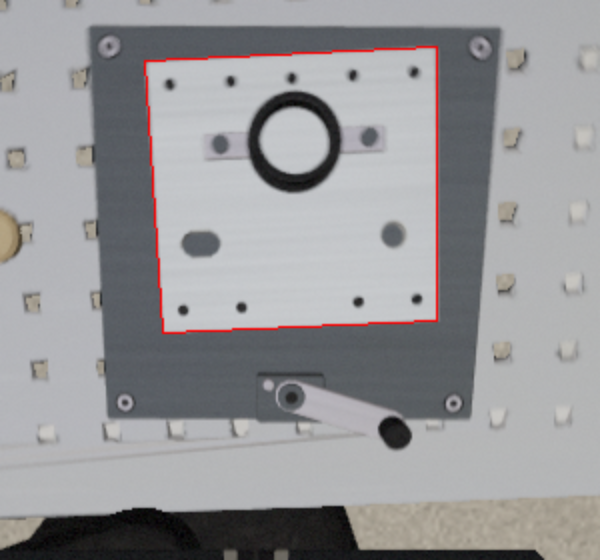

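Run:
```python
from h import *
s=st();go([*B(-102,8),.06],[180,0,177.9],s)
```

```text
10.45 base mm [ 76.56 -18.68] z 0.2498 [ 1.7998e+02 -1.0000e-02  1.7798e+02] F [-0.1  0.7  0.5]
travel [0.357, 0.0536, 0.3798] dr [0.0001, -0.0, 0.0002] rows>= 4.191644408334911 0.007365183121282927
```

>>> {"name": "jog_arm", "arguments": {"travel": [[0.12, 0.02, 0.0], [0.24, 0.04, 0.0], [0.357, 0.054, 0.1], [0.357, 0.054, 0.2], [0.357, 0.054, 0.32], [0.357, 0.054, 0.42], [0.357, 0.054, 0.464], [0.357, 0.054, 0.464], [0.345, 0.054, 0.464], [0.335, 0.054, 0.464]], "dr": [[0, 0, 0], [0, 0, 0], [0, 0, 0], [0, 0, 0], [0, 0, 0], [0, 0, 0], [0, 0, 0], [0, 0, 0], [0, 0, 0], [0, 0, 0]], "claw": [0, 0, 0, 0, 0, 0, 0, 0, 0, 0]}}

```text
time_s: 11.7
tcp_pos: [0.3948, 0.2138, 0.0193]
eef_rot: [179.9, 0.1, 177.9]
contact_force: [-4.0, 1.0, -1.0]
gripper_width: -0.0
gripper_force: 1.7
```

Run:
```python
from h import *
s=st();go([*B(-73.5,8),.018],[180,0,177.9],s)
```

```text
11.7 base mm [-89.78   9.65] z 0.0193 [1.7987e+02 9.0000e-02 1.7790e+02] F [-4.  1. -1.]
travel [-0.0326, -0.0033, 0.0027] dr [0.0004, 0.0002, 0.0] rows>= 0.2627428055540293 0.014598201881165122
```

>>> {"name": "jog_arm", "arguments": {"travel": [[-0.005, 0, 0], [-0.01, 0, 0], [-0.015, 0, 0], [-0.02, 0, 0], [-0.025, 0, 0], [-0.029, 0, 0], [-0.033, 0, 0], [-0.036, 0, 0], [-0.038, 0, 0], [-0.039, 0, 0]], "dr": [[0, 0, 0], [0, 0, 0], [0, 0, 0], [0, 0, 0], [0, 0, 0], [0, 0, 0], [0, 0, 0], [0, 0, 0], [0, 0, 0], [0, 0, 0]], "claw": [0, 0, 0, 0, 0, 0, 0, 0, 0, 0]}}

```text
time_s: 12.95
tcp_pos: [0.4129, 0.2122, 0.0181]
eef_rot: [-180.0, -0.0, 177.8]
contact_force: [-6.9, 1.7, 4.3]
gripper_width: 0.0005
gripper_force: 3.0
```

Run:
```python
from h import *
st()
for n in("scene","side"):
    c=cap(n);m=None
    for yy in(-40,-20,0,20,40):
        row=[]
        for xx in(-50,5,30,50):
            p=proj(c,[*B(xx,yy),.026]);q=pt(c,*p);row.append(round(q[2]*1000,1))
        print(n,yy,row)
```

```text
12.95 base mm [-71.67   8.71] z 0.0181 [-1.8000e+02 -3.0000e-02  1.7784e+02] F [-6.9  1.7  4.3]
scene -40 [np.float64(93.5), np.float64(27.1), np.float64(24.0), np.float64(27.7)]
scene -20 [np.float64(126.5), np.float64(25.8), np.float64(26.3), np.float64(25.9)]
scene 0 [np.float64(126.9), np.float64(27.4), np.float64(22.8), np.float64(27.9)]
scene 20 [np.float64(126.8), np.float64(26.9), np.float64(26.1), np.float64(25.9)]
scene 40 [np.float64(128.4), np.float64(26.9), np.float64(28.5), np.float64(24.6)]
side -40 [np.float64(23.3), np.float64(24.4), np.float64(24.3), np.float64(117.3)]
side -20 [np.float64(25.8), np.float64(25.3), np.float64(24.7), np.float64(25.2)]
side 0 [np.float64(24.2), np.float64(26.7), np.float64(25.7), np.float64(26.5)]
side 20 [np.float64(25.4), np.float64(24.6), np.float64(25.2), np.float64(25.5)]
side 40 [np.float64(46.9), np.float64(25.3), np.float64(25.3), np.float64(24.4)]
```

Run:
```python
from h import *
s=st();go([.56,.18,.25],[180,0,177.9],s)
```

```text
13.05 base mm [-71.69   8.69] z 0.0181 [-1.8000e+02 -3.0000e-02  1.7785e+02] F [-5.1  0.8  3.8]
travel [-0.2962, -0.0534, -0.4639] dr [-0.0, -0.0001, -0.0001] rows>= 4.424037713929074 0.005471672230434297
```

>>> {"name": "jog_arm", "arguments": {"travel": [[0.03, 0, 0], [0.03, 0, -0.1], [0.03, 0, -0.2], [-0.08, -0.02, -0.3], [-0.296, -0.053, -0.464], [-0.296, -0.053, -0.464], [-0.296, -0.053, -0.464], [-0.296, -0.053, -0.464], [-0.296, -0.053, -0.464], [-0.296, -0.053, -0.464]], "dr": [[0, 0, 0], [0, 0, 0], [0, 0, 0], [0, 0, 0], [0, 0, 0], [0, 0, 0], [0, 0, 0], [0, 0, 0], [0, 0, 0], [0, 0, 0]], "claw": [0, 0, 0, 0, 0, 0, 0, 0, 0, 0]}}

```text
time_s: 14.3
tcp_pos: [0.5588, 0.1803, 0.2494]
eef_rot: [-180.0, -0.1, 177.9]
contact_force: [0.2, 0.6, 0.2]
gripper_width: 0.0006
gripper_force: 0.0
```

```bash
python3 look.py w5.png
```

```text
14.3 base mm [ 75.35 -17.81] z 0.2494 [-1.7997e+02 -6.0000e-02  1.7790e+02] F [0.2 0.6 0.2]
tilt [-0.  0.] corners [[-60.2, -66.4], [60.2, -66.2], [60.3, 64.1], [-60.1, 64.4]]
plate centre(base mm) [ 0.07 -1.02] yaw -0.0005 res [0.47 0.24 0.25 0.45] zc top 0.0254
hole [20.1 44. ] slot [ 20. -46.]
plate_hole 0.63 [23.8 42.1]
plate_slot 0.76 [ 18.2 -43.2]
```

View pics/c_w5.png

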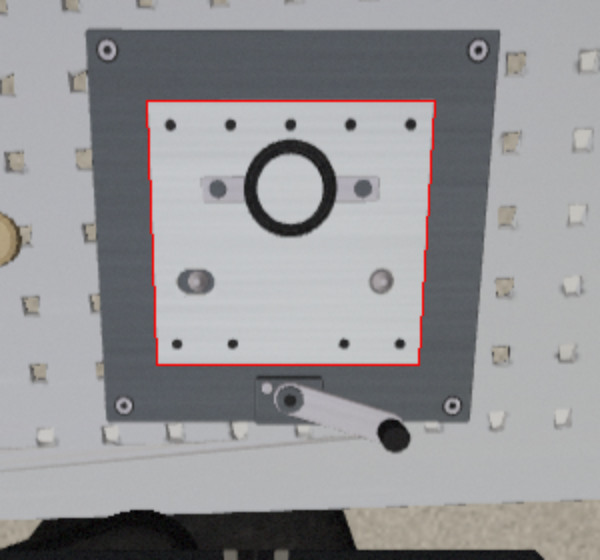

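```bash
cat > kp.py <<'E'
from h import *
def pose(th,back,z,rad=48):
    t=np.array([-np.cos(th),-np.sin(th)]);p=np.array([76,0])+rad*np.array([-np.sin(th),np.cos(th)])-back*t
    return [*B(*p),z],[180,0,180+np.degrees(th+TH)]
E
python3 - <<'E'
from kp import *
k=RB.T@(np.array([.5756,.2455])-TB)*1000-[76,0];th=np.arctan2(-k[0],k[1]);print(k,np.hypot(*k),th)
s=st();go(*pose(th,28,.1),s);go(*pose(th,28,.043),s)
E
```

```text
[13.71158437 47.90565342] 49.829300371498455 -0.27876768874010066
14.45 base mm [ 75.97 -17.7 ] z 0.2499 [-1.7999e+02 -2.0000e-02  1.7790e+02] F [ 0.1 -0.3  0. ]
travel [-0.0804, 0.1124, 0.2997] dr [-0.0, -0.0, 0.0443] rows>= 2.6399159988497 1.4917008006648915
travel [-0.0804, 0.1124, 0.4137] dr [-0.0, -0.0, 0.0443] rows>= 3.4891905783595947 1.4917008006648915
```

>>> {"name": "jog_arm", "arguments": {"travel": [[-0.08, 0.112, 0], [-0.08, 0.112, 0], [-0.08, 0.112, 0.1], [-0.08, 0.112, 0.2], [-0.08, 0.112, 0.3], [-0.08, 0.112, 0.38], [-0.08, 0.112, 0.414], [-0.08, 0.112, 0.414], [-0.08, 0.112, 0.414], [-0.08, 0.112, 0.414]], "dr": [[0, 0, 0.044], [0, 0, 0.044], [0, 0, 0.044], [0, 0, 0.044], [0, 0, 0.044], [0, 0, 0.044], [0, 0, 0.044], [0, 0, 0.044], [0, 0, 0.044], [0, 0, 0.044]], "claw": [0, 0, 0, 0, 0, 0, 0, 0, 0, 0]}}

```text
time_s: 15.7
tcp_pos: [0.6031, 0.2353, 0.0449]
eef_rot: [179.9, 0.1, 162.0]
contact_force: [-0.0, -0.1, 0.2]
gripper_width: 0.0004
gripper_force: 0.0
```

Run:
```python
from kp import *
s=st()
for b in(22,17): go(*pose(-.28,b,.043),s)
for th in np.linspace(-.2,.55,8): go(*pose(th,16.3,.043),s)
```

```text
15.7 base mm [117.59  38.76] z 0.0449 [1.7986e+02 1.0000e-01 1.6203e+02] F [-0.  -0.1  0.2]
travel [0.0145, -0.0015, 0.0038] dr [0.0004, 0.0003, 0.0004] rows>= 0.12081165671585711 0.022028401409872455
travel [0.0245, -0.0014, 0.0038] dr [0.0004, 0.0003, 0.0004] rows>= 0.19897341270421656 0.022028401409872455
travel [0.0337, 0.0009, 0.0038] dr [0.0004, 0.0003, -0.0123] rows>= 0.2714563252535808 0.41357909356641315
travel [0.0444, 0.003, 0.0038] dr [0.0004, 0.0003, -0.0293] rows>= 0.3569495233067636 0.9871210709072329
travel [0.0552, 0.004, 0.0038] dr [0.0003, 0.0003, -0.0464] rows>= 0.44353263829500594 1.5607957794915335
travel [0.066, 0.0038, 0.0037] dr [0.0003, 0.0004, -0.0634] rows>= 0.5299229983608699 2.1344962014626807
travel [0.0768, 0.0024, 0.0037] dr [0.0003, 0.0004, -0.0805] rows>= 0.6154185834954865 2.7082059949862054
travel [0.0874, -0.0, 0.0037] dr [0.0003, 0.0004, -0.0975] rows>= 0.6995449390661026 3.2819202446212827
travel [0.0976, -0.0037, 0.0037] dr [0.0003, 0.0004, -0.1146] rows>= 0.7819328342247501 3.8556369603820366
travel [0.1074, -0.0083, 0.0036] dr [0.0002, 0.0004, -0.1316] rows>= 0.8622689418102546 4.429355183149756
```

>>> {"name": "jog_arm", "arguments": {"travel": [[0.0145, -0.0015, 0.001], [0.0245, -0.0014, 0.001], [0.0337, 0.001, 0.001], [0.0444, 0.003, 0.001], [0.0552, 0.004, 0.001], [0.066, 0.0038, 0.001], [0.0768, 0.0024, 0.001], [0.0874, 0, 0.001], [0.0976, -0.0037, 0.001], [0.1074, -0.0083, 0.001]], "dr": [[0, 0, 0], [0, 0, 0], [0, 0, -0.0123], [0, 0, -0.0293], [0, 0, -0.0464], [0, 0, -0.0634], [0, 0, -0.0805], [0, 0, -0.0975], [0, 0, -0.1146], [0, 0, -0.1316]], "claw": [0, 0, 0, 0, 0, 0, 0, 0, 0, 0]}}

```text
time_s: 16.95
tcp_pos: [0.5498, 0.2477, 0.043]
eef_rot: [180.0, 0.1, -150.4]
contact_force: [1.3, 0.6, 0.5]
gripper_width: 0.0002
gripper_force: 0.4
```

Run:
```python
from kp import *
s=st()
for th in np.linspace(.65,1.55,10): go(*pose(th,16.3,.043),s)
c=cap("scene")
for l in r.tip_of("keeper_knob","scene")[:2]: print(l['conf'],RB.T@(atz(c,*l['at'],.045)[:2]-TB)*1000)
```

```text
16.95 base mm [63.87 49.16] z 0.043 [ 1.8000e+02  7.0000e-02 -1.5038e+02] F [1.3 0.6 0.5]
travel [0.0078, 0.0023, 0.0] dr [-0.0, 0.0002, -0.0154] rows>= 0.06539210426417393 0.516822547944438
travel [0.0178, 0.0041, 0.0] dr [-0.0, 0.0002, -0.0313] rows>= 0.14626739469062322 1.0522776286800595
travel [0.0279, 0.0049, 0.0] dr [-0.0, 0.0002, -0.0472] rows>= 0.2267801310420231 1.5877458373825855
travel [0.038, 0.0047, 0.0] dr [-0.0, 0.0002, -0.0631] rows>= 0.3067266828883571 2.1232172415115422
travel [0.0481, 0.0035, -0.0] dr [-0.0, 0.0002, -0.079] rows>= 0.38590682326681053 2.658689910263206
travel [0.058, 0.0013, -0.0] dr [-0.0001, 0.0002, -0.0949] rows>= 0.46412251751955214 3.194163207535431
travel [0.0676, -0.0018, -0.0] dr [-0.0001, 0.0002, -0.1109] rows>= 0.5411782151770079 3.7296368625132774
travel [0.0769, -0.006, -0.0] dr [-0.0001, 0.0002, -0.1268] rows>= 0.616881291668533 4.265110740364599
travel [0.0857, -0.011, -0.0001] dr [-0.0001, 0.0002, -0.1427] rows>= 0.691042514761973 4.8005847663995125
travel [0.0939, -0.0169, -0.0001] dr [-0.0001, 0.0002, -0.1586] rows>= 0.7634765117047047 5.33605889589329
0.24 [18.75338914 20.42008738]
```

>>> {"name": "jog_arm", "arguments": {"travel": [[0.0078, 0.0023, 0], [0.0178, 0.0041, 0], [0.0279, 0.0049, 0], [0.038, 0.0047, 0], [0.0481, 0.0035, 0], [0.058, 0.0013, 0], [0.0676, -0.0018, 0], [0.0769, -0.006, 0], [0.0857, -0.011, 0], [0.0939, -0.0169, 0]], "dr": [[0, 0, -0.0154], [0, 0, -0.0313], [0, 0, -0.0472], [0, 0, -0.0631], [0, 0, -0.079], [0, 0, -0.0949], [0, 0, -0.1109], [0, 0, -0.1268], [0, 0, -0.1427], [0, 0, -0.1586]], "claw": [0, 0, 0, 0, 0, 0, 0, 0, 0, 0]}}

```text
time_s: 18.3
tcp_pos: [0.5128, 0.2171, 0.0427]
eef_rot: [180.0, 0.0, -93.5]
contact_force: [-0.6, 0.9, -0.3]
gripper_width: 0.0006
gripper_force: 0.6
```

Run:
```python
from kp import *
s=st();go(*pose(1.55,15,.043),s)
```

```text
18.3 base mm [28.04 17.23] z 0.0427 [ 1.800e+02  2.000e-02 -9.348e+01] F [-0.6  0.9 -0.3]
travel [0.0025, -0.0006, -0.0006] dr [0.0, 0.0001, -0.0005] rows>= 0.020880106527488874 0.01861646638571105
```

>>> {"name": "jog_arm", "arguments": {"travel": [[0.002, 0, 0], [0.003, 0, 0], [0.004, 0, 0], [0.004, 0, 0], [-0.01, 0, 0], [-0.03, 0, 0], [-0.03, 0, -0.1], [-0.03, 0, -0.2], [-0.03, 0, -0.3], [-0.03, 0, -0.4]], "dr": [[0, 0, 0], [0, 0, 0], [0, 0, 0], [0, 0, 0], [0, 0, 0], [0, 0, 0], [0, 0, 0], [0, 0, 0], [0, 0, 0], [0, 0, 0]], "claw": [0, 0, 0, 0, 0, 0, 0, 0, 0, 0]}}

```text
time_s: 19.55
tcp_pos: [0.514, 0.2321, 0.2444]
eef_rot: [-180.0, -0.0, -93.5]
contact_force: [0.7, 1.1, 0.3]
gripper_width: 0.0004
gripper_force: 0.0
```

Run:
```python
from kp import *
s=st();go([.56,.18,.25],[180,0,177.9],s)
```

```text
19.55 base mm [28.6  32.26] z 0.2444 [-1.7998e+02 -1.0000e-02 -9.3520e+01] F [0.7 1.1 0.3]
travel [0.0983, -0.0983, -0.0112] dr [-0.0001, 0.0, 0.246] rows>= 1.1159374121473238 8.278317209735208
```

>>> {"name": "jog_arm", "arguments": {"travel": [[0.098, -0.098, -0.011], [0.098, -0.098, -0.011], [0.098, -0.098, -0.011], [0.098, -0.098, -0.011], [0.098, -0.098, -0.011], [0.098, -0.098, -0.011], [0.098, -0.098, -0.011], [0.098, -0.098, -0.011], [0.098, -0.098, -0.011], [0.098, -0.098, -0.011]], "dr": [[0, 0, 0.246], [0, 0, 0.246], [0, 0, 0.246], [0, 0, 0.246], [0, 0, 0.246], [0, 0, 0.246], [0, 0, 0.246], [0, 0, 0.246], [0, 0, 0.246], [0, 0, 0.246]], "claw": [0, 0, 0, 0, 0, 0, 0, 0, 0, 0]}}

```text
time_s: 20.8
tcp_pos: [0.56, 0.1802, 0.248]
eef_rot: [-180.0, -0.0, 177.9]
contact_force: [-0.1, -0.5, 0.2]
gripper_width: 0.0006
gripper_force: 0.0
```

```bash
python3 look.py w6.png
python3 - <<'E'
from kp import *
c=cap("wrist")
for l in r.tip_of("keeper_knob","wrist")[:1]:
    k=RB.T@(atz(c,*l['at'],.045)[:2]-TB)*1000-[76,0];print(l['conf'],k,np.arctan2(-k[0],k[1]))
E
```

```text
20.8 base mm [ 76.51 -17.89] z 0.248 [-1.7998e+02 -1.0000e-02  1.7795e+02] F [-0.1 -0.5  0.2]
tilt [-0.    -0.001] corners [[-60.1, -66.3], [59.4, -66.0], [61.4, 63.8], [-60.2, 63.9]]
plate centre(base mm) [ 0.12 -1.18] yaw -0.0036 res [0.34 0.61 1.04 0.57] zc top 0.0254
hole [20.3 43.8] slot [ 20.  -46.2]
plate_hole 0.67 [21.1 41.1]
plate_slot 0.59 [ 20.7 -44.9]
0.8 [-5.05884041e+01 -9.45258309e-03] 1.5709831795559484
```

View pics/c_w6.png

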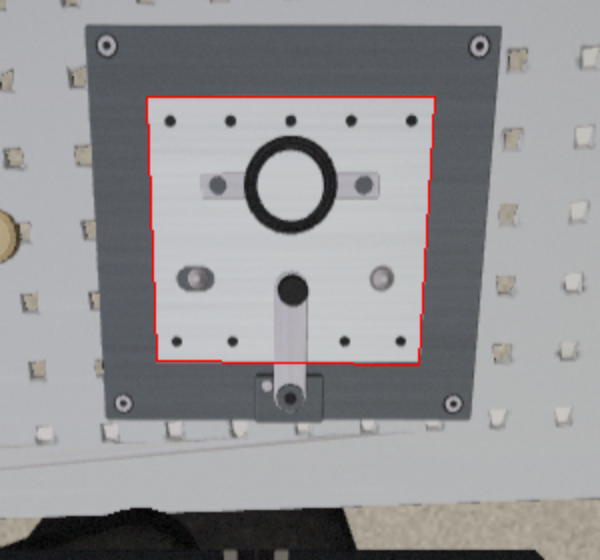

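The picture shows the plate flat over both pins, at crop pixels (195,278) and (381,278). The keeper points straight at the robot, with its knob at (292,290), and the robot is clear of everything.

```bash
python3 -c "
from plant import r
print(r.close_job())"
```

```text
the job is handed in; nothing more can be done
None
```

I handed the job in at about 21 s: the plate lies flat over both pins, the keeper arm measures 1.571 rad (at its stop), and the robot is touching nothing; the hand-in returned no verdict.

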